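Probe a keyboard circuit board in the spring test press

TASK

Test the board in the press: swing the lock lever down as far as it goes, press the plunger cap down gently until the probe block bottoms on the board, and keep it firmly seated there for two seconds. Then let the plunger come all the way back up and swing the lever fully up again so that the press is locked, without jolting or crushing the board and without disturbing the things lying about.

Things in the scene. Friction and masses are not known exactly. Their poses are not given: they have to be found in the camera images.
- jig: Grey C-shaped board test press, bolted down. Origin: on the bench straight below the plunger's axis. Base plate 160 (x) by 210 mm (y -80 to +130), 14 mm thick; column 56 x 36 mm at y +97 mm; head 56 mm wide over the board, y -35 to +115, z 115 to 150 mm. Two steel cheeks at y -44 mm, 30 mm wide overall, z to 170 mm, carry the lever.
- board_low (a point): Point of the press on the plunger's axis, 64 mm above the bench: the lowest place of the top of the blue board under the head. The board lies on a carriage set anew for each board type: its top is 0 to 14 mm above this point. That height is not reported: feel for it.
- ram: The spring plunger, sliding straight down through the head. Origin: at the press's origin when fully up; sinks with travel. Black cap on a 13 mm stem with spring; below the head a black probe block, underside 98 mm above the origin. It lands on the board (the stop) after 20 to 34 mm of travel. With the lever up, the lever's tail stops the cap after 4 to 8 mm.
- cap_top (a point): Centre of the flat top (36 mm across) of the plunger's cap, 44 mm across and 20 mm thick; 225 mm above the bench when fully up. The spring pushes back with 4 N at the top, 6 to 8 N where the board is met; firm seating takes about 6 N more on top of that; over 30 N on the board would harm it.
- lever (a joint): Angle of the lock lever: 0 = fully up (locked), 1.0 rad = fully down (free). Starts locked, within 0.12 rad of fully up. Stays where it is left (about 1.5 N at the handle moves it).
- lever_grip (a point): Middle of the lever's black square handle (13 x 13 mm, 55 mm long), 78 mm from the pivot, on the -y side of the press. It rises outwards at 30 degrees when fully up and falls outwards at 27 degrees when fully down. It turns about the press's x axis: fingers closing along x can hold it from above while it turns between them.
- lever_pivot (a point): The lever's pivot, at (0, -45, 158) mm in the frame of the press; its axis is the press's x. Its short upright tail (50 mm) reaches under the edge of the cap when locked and swings outwards clear of the cap when free, then standing up to about 210 mm above the bench.
- jar: Bystander, loose: lidded glass flux jar, 56 mm across, 62 mm tall. Origin: centre of its underside.
- spare: Bystander, loose: spare circuit board lying flat, 130 x 85 x 6 mm with chips to 15 mm high. Origin: centre of its underside.
- reel: Bystander, loose: steel solder reel lying flat, 64 mm across, 42 mm tall. Origin: centre of its underside.
- meter: Bystander, loose: grey multimeter lying flat, 155 x 78 x 36 mm. Origin: centre of its underside.
- driver: Bystander, loose: screwdriver lying along its x axis, 170 mm long, handle to -x. Origin: at bench level about its middle.
- tray: Bystander, loose: small grey parts tray, 110 x 80 x 26 mm. Origin: centre of its underside.
- tweezers: Bystander, loose: steel tweezers lying flat on the front edge of the press's base plate, about 120 mm long, 5 mm high. Origin: centre of its underside.

How it is judged:
On the way, in this order (a step that is already met when the one before it is completed fails the run):
1. the lock lever is swung down (over 0.9 rad) (value of joint lever above 0.9 rad), for 0.1 s.
2. the plunger is pressed with its probe block seated on the board, over 3 N between them, for a second (contact force between ram and jig above 3 N), for 1 s.
3. the plunger is let fully back up (within 3 mm) (z of ram in the frame of jig above -0.003 m), for 0.1 s.
At the end, for the whole second after the job is handed in: The lock lever is fully up again (under 0.15 rad), the plunger is fully up (within 3 mm) and at rest (value of joint lever below 0.15 rad and z of ram in the frame of jig above -0.003 m and linear speed of ram below 0.01 m/s); the robot touches nothing.
It fails at once if the board in the press is pressed with more than 30 N (contact force between ram and jig above 30 N).
It fails at once if a bystander (jar, spare board, reel, meter, screwdriver, tray or tweezers) is moved over 25 mm (distance of any of jar, spare, reel, meter, driver, tray, tweezers from where it was at the start of the episode above 0.025 m).
It also fails if it takes over 72 s, if anything falls off the work surface, if the arm or the gripper's body presses on something with over 40 N, if the wrist force passes 120 N, or if a joint passes its speed limit or range.

ROBOT

A 6-joint arm with a two-finger parallel gripper is mounted at the origin on the work surface. World frame = base frame: x ahead of the robot, y to its left, z up, the work surface at z = 0. Lengths are in m, angles in rad, forces in N, time in s.
With the tool pointing down it reaches from about 0.35 to 0.85 m from the base axis. Payload 8.1 kg.
Tool frame: the origin (TCP) lies at the centre of the arm's flange, where the gripper is bolted on; the fingertips stand 173 mm ahead of it and the grasp point (between the pads) lies 155 mm ahead of it; z points along the fingers, y is the line along which they close (so a half turn about z gives the same grasp; the last joint's range is limited). The gripper opens to 85 mm and grips with 20 to 120 N. Pads are 22 mm wide; open, the fingers measure 114 mm over their backs; the gripper's body (76 mm by 85 mm) begins 54 mm behind the grasp point. The pads swing forward as they close: fully open they stand 13 mm farther back than shut.
Start: joints at [1.232, 0.13, 1.488, -0, 1.523, -0.085], TCP at [0.151, 0.581, 0.405] pointing down, gripper open.
Joint ranges: [-2.96, 2.96], [-0.89, 2.26], [0.02, 2.5], [-1.34, 4.48], [0, 2.73], [-2.66, 2.66]. Speed limits (rad/s): [2.39, 2.39, 2.79, 3.14, 3.14, 3.14].

INTERFACE

Orientations are given as a unit quaternion [w, x, y, z].
In Python, from cell import get_state, snapshot, order, boxes_of, pinpoint gives the robot as it stands.
- The arm moves only by the tool jog_arm, never from a script. Its argument "steps" is a list of rows, each an object of numbers: "x", "y", "z": the shift along the tool's x, y, z in m; "ax", "ay", "az": the turn, a rotation vector about the tool's x, y, z in degrees. In form: [{"x": .., "y": .., "z": .., "ax": .., "ay": .., "az": ..}, ...]. A call has exactly 8 rows; each row is the pose to reach, as a shift and turn from the pose commanded when the call began, along the tool's axes at that moment; what a row does not reach only later rows make up. A row lasts 1/8 s, in which the tool goes at most 62.5 mm and 10.7 degrees, less where a joint would pass 70% of its speed; a pose out of reach is approached as far as the arm can. A call with a gripper value outside its range is refused whole. "jaw" is the closure, from 0 (fully open) to 1 (shut), set as the call begins (left out, the last holds). The fingers move at their own pace and stop on an object; "force" is the grip in N (left out, the last holds). Time passes only in rows, so rows that repeat a pose let the fingers close, or fill a call up. It gives the time, the measured TCP pose, the force, the opening and the grip force at its end, in the units of the state.
- get_state(): the state, without advancing time (a new reading comes with each control period).
- snapshot(name): name is "scene" or "top" or "wrist"; returns a dict with "color" (384x512x3 uint8, blue, green, red), "fx", "fy", "cx", "cy" (pixels), "dist" ([k1, k2, p1, p2, k3] as OpenCV has them; the pictures are not rectified), "xyz" and "rotation" of the camera in the world. Camera axes: x right, y down, z forward; pixel columns grow to the right and rows downward; lengths in m; the calibration is good to about 2 mm. A picture is of the moment at which its call begins. There is no depth.
- order.close_job(): hands the job in; it is judged then, once.
Trained networks look in a picture, given as the dict that the camera call returned (one of the last four; its "shot" number tells which), for a name from the list of things; names that differ only in an ending like _2 or _b are one class to them, and where a whole thing is asked for, a point or a joint stands for the part that bears it (a point fixed in the world has none). Each returns a list of dicts, best first, with "conf" (0 to 1); they miss things now and then, are a little off and sometimes report something else, mostly with a low value. They report only what shows in the picture. A call takes as long as a camera call.
- boxes_of(target, picture): "pixel" ([column, row] in pixels, amid what is visible of it).
- pinpoint(target, picture): "pixel" ([column, row] in pixels: a listed point, or the origin of a listed thing).
The state is a dict: "time": time; "qpos": joint angles; "qvel": joint speeds; "tau": joint torques, N m; "eef_pos": TCP position; "eef_rot": TCP orientation; "force": force on the tool from outside, world axes, zero at the start; "torque": the same for the moment, N m; "finger_gap": opening from 0.0 (shut) to 1.0 (fully open); "finger_force": force on a finger pad.
Only numpy, scipy, OpenCV 4.12 (cv2) and the standard library are available. Lean on these libraries where they do the work, as an engineer would, in place of code of your own. Each camera call takes 0.05 s, during which the arm holds its last target. There are 200 camera calls.

## Working session

There is one attempt and no reset: what is moved stays moved. The work goes in short steps, Python scripts to look and compute and a tool call to move; the robot and the scene stay as the last step left them, time stands still between calls to the robot, and variables do not carry over. Pictures are saved under pics/ and viewed, at most 10 in all, crops included, and the job is handed in when it is done.

Besides the shell and the picture viewer there is one more tool, called after "Request:" in YAML: its name, and indented under it one key for each argument. jog_arm: Moves the arm, as the interface text tells. Its arguments: {"type":"object","properties":{"steps":{"type":"array","items":{"type":"object","properties":{"x":{"type":"number"},"y":{"type":"number"},"z":{"type":"number"},"ax":{"type":"number"},"ay":{"type":"number"},"az":{"type":"number"}}}},"jaw":{"type":"number"},"force":{"type":"number"}},"required":["steps"]}

```bash
mkdir -p pics; ls; cat > h.py <<'E'
import numpy as np, cv2
from cell import get_state, snapshot, order, boxes_of, pinpoint
from scipy.spatial.transform import Rotation as R
def K(p): return np.array([[p['fx'],0,p['cx']],[0,p['fy'],p['cy']],[0,0,1.]])
def camR(p):
    r=np.array(p['rotation'],float)
    return r if r.shape==(3,3) else R.from_quat(r[[1,2,3,0]]).as_matrix()
def ray(p,px):
    u=cv2.undistortPoints(np.array([[px]],float),K(p),np.array(p['dist'],float))[0,0]
    d=camR(p)@np.array([u[0],u[1],1.]); return np.array(p['xyz'],float),d/np.linalg.norm(d)
def tri(obs):
    A=np.zeros((3,3));b=np.zeros(3)
    for o,d in obs:
        M=np.eye(3)-np.outer(d,d);A+=M;b+=M@o
    x=np.linalg.solve(A,b); return x,[np.linalg.norm((np.eye(3)-np.outer(d,d))@(x-o)) for o,d in obs]
def proj(p,X):
    r=camR(p).T; t=-r@np.array(p['xyz'],float)
    return cv2.projectPoints(np.array(X,float).reshape(-1,3),cv2.Rodrigues(r)[0],t,K(p),np.array(p['dist'],float))[0][:,0]
E
python3 - <<'E'
from h import *
s=get_state(); print(s['time'],s['eef_pos'],s['eef_rot'],s['force'])
P={n:snapshot(n) for n in('scene','top','wrist')}
for n,p in P.items(): cv2.imwrite(f'pics/{n}0.png',p['color']); print(n,p['xyz'],p['rotation'],p['fx'])
for t in('jig','board_low','cap_top','lever_grip','lever_pivot','jar','spare','reel','meter','driver','tray','tweezers'):
    o=[]
    for n,p in P.items():
        r=pinpoint(t,p)
        if r: o.append(ray(p,r[0]['pixel'])); print(t,n,np.round(r[0]['pixel']),r[0]['conf'])
    if len(o)>1: print('  ',tri(o))
E
python3 - <<'E'
import cv2,numpy as np
cv2.imwrite('pics/a.png',cv2.resize(np.hstack([cv2.imread(f'pics/{n}0.png') for n in('scene','top')]),(800,300),interpolation=cv2.INTER_AREA))
E
```

```text
pics
0.0 [0.15053794 0.58057908 0.40365049] [-2.01367573e-04  1.26564389e-01  9.91957984e-01 -8.78711072e-04] [-0.57306838  0.20886534  0.87288671]
scene [0.95572293 0.30413271 0.99558913] [-0.13496784  0.49481228  0.82443372 -0.2392771 ] 366.09173244606535
top [0.31446255 0.01944504 1.18148837] [-0.06582424  0.71159205 -0.69725128  0.05607658] 354.81817229361184
wrist [0.08720315 0.59730896 0.37296546] [0.10354795 0.78404411 0.60688638 0.07900371] 331.9716223391274
jig scene [263. 227.] 0.88
jig top [244. 194.] 0.92
   (array([ 0.51868545,  0.07518979, -0.01941648]), [np.float64(0.0022017831383900513), np.float64(0.0022017831383900777)])
board_low scene [264. 219.] 0.65
board_low top [238. 191.] 0.74
   (array([0.51947387, 0.08399982, 0.04339908]), [np.float64(0.003951528917401939), np.float64(0.00395152891740192)])
cap_top scene [264. 184.] 0.84
cap_top top [234. 181.] 0.71
   (array([0.51612981, 0.08386682, 0.22538186]), [np.float64(0.0045686860818702985), np.float64(0.004568686081870326)])
lever_grip scene [220. 184.] 0.58
lever_grip top [253. 181.] 0.53
   (array([0.53995642, 0.
[... 519 characters left out ...]
 [129. 183.] 0.64
   (array([ 0.54784104,  0.47022327, -0.01058055]), [np.float64(0.0010687057471009745), np.float64(0.0010687057471011488)])
meter scene [118. 188.] 0.64
meter top [387. 164.] 0.93
   (array([ 0.62636937, -0.41016617,  0.00090918]), [np.float64(0.008423544303309015), np.float64(0.00842354430330899)])
driver scene [150. 148.] 0.46
driver top [384. 223.] 0.82
   (array([ 0.43378624, -0.41087371, -0.01439051]), [np.float64(0.008073298413109794), np.float64(0.008073298413109881)])
tray scene [329. 232.] 0.72
tray top [185. 213.] 0.8
   (array([0.44902207, 0.26530252, 0.00120441]), [np.float64(0.002211864499840044), np.float64(0.002211864499840082)])
tweezers top [382. 220.] 0.71
```

View pics/scene0.png

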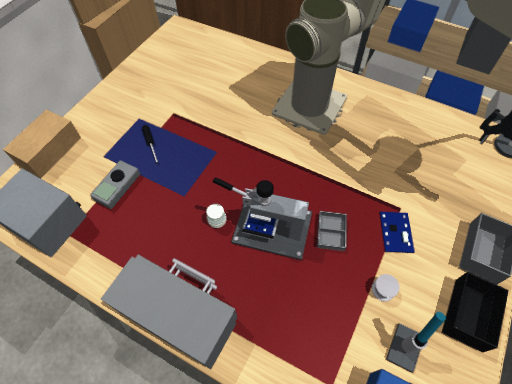

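View pics/top0.png

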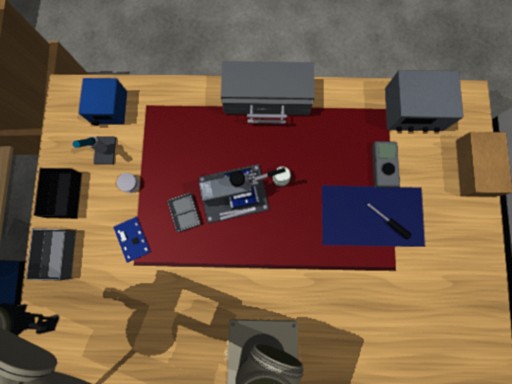

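The scene shows the press at about (264,215), with its lever handle at (222,183) and the white jar at (216,216) just beneath. In the top view the press is at (238,190) and the jar at (282,176). I'll zoom in on both.

```bash
python3 - <<'E'
import cv2,numpy as np
a=cv2.imread('pics/scene0.png')[150:270,190:350];b=cv2.imread('pics/top0.png')[145:235,180:300]
cv2.imwrite('pics/z.png',np.vstack([cv2.resize(a,(400,300),interpolation=3),cv2.resize(b,(400,300),interpolation=3)]))
E
```

```text
(no output)
```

View pics/z.png

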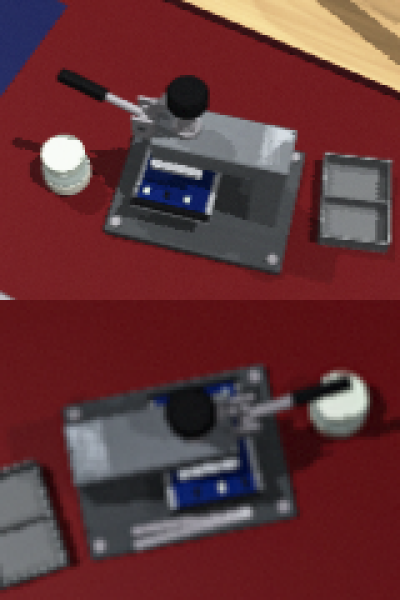

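The crop shows the base corners, the lever rising over the jar, and the tray to the left. In full-frame pixels the handle's middle is at about (276,171.5) in top and (224,184.5) in scene. Next I'll fit the press pose and the lever angle.

```bash
python3 - <<'E'
from h import *
from scipy.optimize import least_squares
S=snapshot('scene');T=snapshot('top')
def c(p,o,s): return [o[0]+p[0]*s,o[1]+p[1]*s]
t=lambda x,y:c((x,y-300),(180,145),.3)
s=lambda x,y:c((x,y),(190,150),.4)
obs=[]
for x,y,j in((66,408,(.08,.13,.014)),(268,365,(.08,-.08,.014)),(298,517,(-.08,-.08,.014)),(98,560,(-.08,.13,.014)),(190,413,(0,0,.225))): obs.append((T,t(x,y),j))
for x,y,j in((187,90,(0,0,.225)),(105,232,(.08,-.08,.014)),(278,271,(.08,.13,.014)),(304,152,(-.08,.13,.014))): obs.append((S,s(x,y),j))
obs+=[(T,t(320,388),None),(S,s(85,86),None)]
def P(v,j):
    if j is None:
        a=np.pi/6-v[3]; j=(0,-.045-.078*np.cos(a),.158+.078*np.sin(a))
    j=np.array(j); r=R.from_euler('z',v[2]).apply(j); return r+[v[0],v[1],0]
f=lambda v:np.concatenate([proj(p,P(v,j))[0]-px for p,px,j in obs])
r=least_squares(f,[.52,.08,.2,.05],loss='soft_l1'); print(r.x,np.round(r.fun.reshape(-1,2),1))
v=r.x
for n,j in(('cap',(0,0,.225)),('grip',None),('pivot',(0,-.045,.158))): print(n,P(v,j))
for p in(S,T): print([pinpoint(n,p)[:1] for n in('cap_top','lever_grip')])
print(tri([ray(T,t(320,388)),ray(S,s(85,86))]))
g=get_state();Rt=R.from_quat(np.array(g['eef_rot'])[[1,2,3,0]]);print(Rt.as_matrix().round(3), g['time'])
E
```

```text
[ 0.52196791  0.08137343  0.23840122 -0.0258385 ] [[-1.7 -0.5]
 [-1.6 -0.8]
 [-0.1 -0.6]
 [-2.2  0.2]
 [-0.  -0.9]
 [-0.4 -0.4]
 [-1.4 -1.4]
 [ 0.6 -0.1]
 [ 0.2 -0.8]
 [-0.1  0.2]
 [-1.4 -2.2]]
cap [0.52196791 0.08137343 0.225     ]
grip [ 0.54830325 -0.02699227  0.19873218]
pivot [0.53259463 0.03764618 0.158     ]
[[{'pixel': [263.6, 184.4], 'conf': 0.81}], [{'pixel': [216.8, 182.5], 'conf': 0.5}]]
[[{'pixel': [238.0, 176.3], 'conf': 0.56}], [{'pixel': [275.9, 167.9], 'conf': 0.59}]]
(array([ 0.54959897, -0.02546857,  0.1914509 ]), [np.float64(0.0023162308339286135), np.float64(0.0023162308339286313)])
[[-0.968  0.251  0.   ]
 [ 0.251  0.968 -0.   ]
 [-0.    -0.    -1.   ]] 2.25
```

Request:
jog_arm:
  steps:
    - {"x": -0.03, "y": -0.03, "z": -0.02, "az": 6}
    - {"x": -0.07, "y": -0.065, "z": -0.045, "az": 14}
    - {"x": -0.11, "y": -0.1, "z": -0.045, "az": 22}
    - {"x": -0.15, "y": -0.137, "z": -0.045, "az": 30}
    - {"x": -0.19, "y": -0.174, "z": -0.045, "az": 38}
    - {"x": -0.235, "y": -0.212, "z": -0.045, "az": 46}
    - {"x": -0.28, "y": -0.252, "z": -0.045, "az": 54}
    - {"x": -0.323, "y": -0.293, "z": -0.045, "az": 61.8}

```text
validation failed for argument at $.st...
```

Request:
jog_arm:
  steps:
    - {"x": -0.03, "y": -0.03, "z": -0.02, "ax": 0, "ay": 0, "az": 6}
    - {"x": -0.07, "y": -0.065, "z": -0.045, "ax": 0, "ay": 0, "az": 14}
    - {"x": -0.11, "y": -0.1, "z": -0.045, "ax": 0, "ay": 0, "az": 22}
    - {"x": -0.15, "y": -0.137, "z": -0.045, "ax": 0, "ay": 0, "az": 30}
    - {"x": -0.19, "y": -0.174, "z": -0.045, "ax": 0, "ay": 0, "az": 38}
    - {"x": -0.235, "y": -0.212, "z": -0.045, "ax": 0, "ay": 0, "az": 46}
    - {"x": -0.28, "y": -0.252, "z": -0.045, "ax": 0, "ay": 0, "az": 54}
    - {"x": -0.323, "y": -0.293, "z": -0.045, "ax": 0, "ay": 0, "az": 61.8}

```text
time: 3.25
eef_pos: [0.3904, 0.2143, 0.45]
eef_rot: [0.0, 0.62, 0.785, 0.0]
force: [0.8, 0.1, 0.6]
finger_gap: 0.998
finger_force: 0.0
```

Request:
jog_arm:
  steps:
    - {"x": -0.045, "y": 0.017, "z": 0, "ax": 0, "ay": 0, "az": 0}
    - {"x": -0.09, "y": 0.034, "z": 0, "ax": 0, "ay": 0, "az": 0}
    - {"x": -0.14, "y": 0.052, "z": 0, "ax": 0, "ay": 0, "az": 0}
    - {"x": -0.19, "y": 0.07, "z": 0, "ax": 0, "ay": 0, "az": 0}
    - {"x": -0.235, "y": 0.086, "z": 0, "ax": 0, "ay": 0, "az": 0}
    - {"x": -0.27, "y": 0.099, "z": 0, "ax": 0, "ay": 0, "az": 0}
    - {"x": -0.27, "y": 0.099, "z": 0, "ax": 0, "ay": 0, "az": 0}
    - {"x": -0.27, "y": 0.099, "z": 0, "ax": 0, "ay": 0, "az": 0}

```text
time: 4.25
eef_pos: [0.5495, -0.0227, 0.4496]
eef_rot: [-0.0, 0.618, 0.786, 0.0]
force: [-0.2, -0.5, -0.9]
finger_gap: 0.999
finger_force: 0.0
```

```bash
python3 - <<'E'
from h import *
W=snapshot('wrist'); print(W['xyz'],[ (n,pinpoint(n,W)[:1]) for n in('cap_top','lever_grip')])
v=[.522,.0814,.238]
def P(j): return R.from_euler('z',v[2]).apply(np.array(j))+[v[0],v[1],0]
im=W['color'].copy()
pts=[(0,0,.225)]+[(0,-.045-r*np.cos(a),.158+r*np.sin(a)) for a in(.52,.42) for r in(.05,.078,.105)]
for q,c in zip(proj(W,[P(j) for j in pts]),[(0,255,0)]+[(0,255,255)]*3+[(255,255,0)]*3): print(q.round()); cv2.circle(im,tuple(int(k) for k in q.round()),3,c,-1)
cv2.imwrite('pics/w1.png',im)
E
```

```text
[0.53401946 0.04121705 0.41880993] [('cap_top', [{'pixel': [256.9, 16.8], 'conf': 0.63}]), ('lever_grip', [{'pixel': [257.4, 204.4], 'conf': 0.72}])]
[255.  18.]
[256. 167.]
[256. 205.]
[256. 244.]
[256. 169.]
[256. 207.]
[256. 245.]
```

View pics/w1.png

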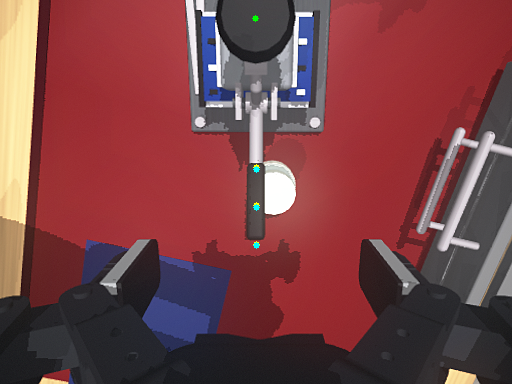

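The fit lands on the picture: the cap projects to (255,18) and the handle's middle to (256,205), both matching. Descending to grasp.

Request:
jog_arm:
  steps:
    - {"x": -0.004, "y": 0, "z": 0.02, "ax": 0, "ay": 0, "az": 0}
    - {"x": -0.004, "y": 0, "z": 0.045, "ax": 0, "ay": 0, "az": 0}
    - {"x": -0.004, "y": 0, "z": 0.07, "ax": 0, "ay": 0, "az": 0}
    - {"x": -0.004, "y": 0, "z": 0.09, "ax": 0, "ay": 0, "az": 0}
    - {"x": -0.004, "y": 0, "z": 0.1, "ax": 0, "ay": 0, "az": 0}
    - {"x": -0.004, "y": 0, "z": 0.1, "ax": 0, "ay": 0, "az": 0}
    - {"x": -0.004, "y": 0, "z": 0.1, "ax": 0, "ay": 0, "az": 0}
    - {"x": -0.004, "y": 0, "z": 0.1, "ax": 0, "ay": 0, "az": 0}

```text
time: 5.4
eef_pos: [0.551, -0.0269, 0.3509]
eef_rot: [0.001, 0.618, 0.786, 0.0]
force: [-0.5, 0.2, -0.3]
finger_gap: 1.001
finger_force: 0.0
```

Request:
jog_arm:
  steps:
    - {"x": 0, "y": 0, "z": 0, "ax": 0, "ay": 0, "az": 0}
    - {"x": 0, "y": 0, "z": 0, "ax": 0, "ay": 0, "az": 0}
    - {"x": 0, "y": 0, "z": 0, "ax": 0, "ay": 0, "az": 0}
    - {"x": 0, "y": 0, "z": 0, "ax": 0, "ay": 0, "az": 0}
    - {"x": 0, "y": 0, "z": 0, "ax": 0, "ay": 0, "az": 0}
    - {"x": 0, "y": 0, "z": 0, "ax": 0, "ay": 0, "az": 0}
    - {"x": 0, "y": 0, "z": 0, "ax": 0, "ay": 0, "az": 0}
    - {"x": 0, "y": 0, "z": 0, "ax": 0, "ay": 0, "az": 0}
  jaw: 1
  force: 20

```text
time: 6.4
eef_pos: [0.5493, -0.0276, 0.349]
eef_rot: [-0.002, 0.618, 0.786, -0.002]
force: [-11.3, -5.8, 3.4]
finger_gap: 0.143
finger_force: 25.2
```

Request:
jog_arm:
  steps:
    - {"x": -0.004, "y": -0.0015, "z": 0.009, "ax": 0, "ay": 0, "az": 0}
    - {"x": -0.007, "y": -0.0015, "z": 0.02, "ax": 0, "ay": 0, "az": 0}
    - {"x": -0.0085, "y": -0.0015, "z": 0.03, "ax": 0, "ay": 0, "az": 0}
    - {"x": -0.0085, "y": -0.0015, "z": 0.041, "ax": 0, "ay": 0, "az": 0}
    - {"x": -0.007, "y": -0.0015, "z": 0.0515, "ax": 0, "ay": 0, "az": 0}
    - {"x": -0.004, "y": -0.0015, "z": 0.062, "ax": 0, "ay": 0, "az": 0}
    - {"x": 0, "y": -0.0015, "z": 0.071, "ax": 0, "ay": 0, "az": 0}
    - {"x": 0, "y": -0.0015, "z": 0.072, "ax": 0, "ay": 0, "az": 0}

```text
time: 7.4
eef_pos: [0.5486, -0.0276, 0.2777]
eef_rot: [-0.001, 0.618, 0.786, -0.001]
force: [-7.6, -2.7, 8.5]
finger_gap: 0.147
finger_force: 29.1
```

Request:
jog_arm:
  steps:
    - {"x": 0, "y": 0, "z": 0.001, "ax": 0, "ay": 0, "az": 0}
    - {"x": 0.001, "y": 0, "z": 0.002, "ax": 0, "ay": 0, "az": 0}
    - {"x": 0.001, "y": 0, "z": 0.003, "ax": 0, "ay": 0, "az": 0}
    - {"x": 0.001, "y": 0, "z": 0.003, "ax": 0, "ay": 0, "az": 0}
    - {"x": 0.001, "y": 0, "z": 0.003, "ax": 0, "ay": 0, "az": 0}
    - {"x": 0.001, "y": 0, "z": 0.003, "ax": 0, "ay": 0, "az": 0}
    - {"x": 0.001, "y": 0, "z": 0.003, "ax": 0, "ay": 0, "az": 0}
    - {"x": 0.001, "y": 0, "z": 0.003, "ax": 0, "ay": 0, "az": 0}

```text
time: 8.4
eef_pos: [0.5486, -0.0272, 0.2772]
eef_rot: [0.0, 0.618, 0.786, -0.001]
force: [-15.5, -5.6, 23.8]
finger_gap: 0.146
finger_force: 31.1
```

```bash
python3 - <<'E'
from h import *
W=snapshot('wrist'); T=snapshot('top');cv2.imwrite('pics/w2.png',W['color'])
print([(n,pinpoint(n,p)[:1]) for n in('cap_top','lever_grip') for p in(W,T)])
E
```

```text
[('cap_top', []), ('cap_top', [{'pixel': [234.3, 178.0], 'conf': 0.55}]), ('lever_grip', [{'pixel': [257.0, 267.8], 'conf': 0.82}]), ('lever_grip', [{'pixel': [276.1, 173.6], 'conf': 0.43}])]
```

View pics/w2.png

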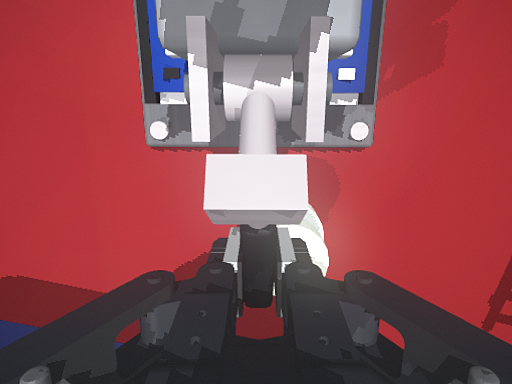

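The lever is down. The view shows the handle between the pads at (257,268), and the 24 N reaction at a grasp height of 122 mm matches the lower stop. Relieve, open and rise.

Request:
jog_arm:
  steps:
    - {"x": 0, "y": 0, "z": -0.002, "ax": 0, "ay": 0, "az": 0}
    - {"x": 0, "y": 0, "z": -0.002, "ax": 0, "ay": 0, "az": 0}
    - {"x": 0, "y": 0, "z": -0.002, "ax": 0, "ay": 0, "az": 0}
    - {"x": 0, "y": 0, "z": -0.002, "ax": 0, "ay": 0, "az": 0}
    - {"x": 0, "y": 0, "z": -0.002, "ax": 0, "ay": 0, "az": 0}
    - {"x": 0, "y": 0, "z": -0.002, "ax": 0, "ay": 0, "az": 0}
    - {"x": 0, "y": 0, "z": -0.002, "ax": 0, "ay": 0, "az": 0}
    - {"x": 0, "y": 0, "z": -0.002, "ax": 0, "ay": 0, "az": 0}
  jaw: 0.3

```text
time: 9.7
eef_pos: [0.5489, -0.0262, 0.2767]
eef_rot: [0.0, 0.618, 0.786, -0.0]
force: [-0.7, 0.1, 0.0]
finger_gap: 0.702
finger_force: 0.0
```

Request:
jog_arm:
  steps:
    - {"x": 0, "y": 0, "z": -0.02, "ax": 0, "ay": 0, "az": 0}
    - {"x": 0, "y": 0, "z": -0.045, "ax": 0, "ay": 0, "az": 0}
    - {"x": 0, "y": 0, "z": -0.075, "ax": 0, "ay": 0, "az": 0}
    - {"x": 0, "y": 0, "z": -0.105, "ax": 0, "ay": 0, "az": 0}
    - {"x": 0, "y": 0, "z": -0.135, "ax": 0, "ay": 0, "az": 0}
    - {"x": 0, "y": 0, "z": -0.16, "ax": 0, "ay": 0, "az": 0}
    - {"x": 0, "y": 0, "z": -0.17, "ax": 0, "ay": 0, "az": 0}
    - {"x": 0, "y": 0, "z": -0.17, "ax": 0, "ay": 0, "az": 0}

```text
time: 10.7
eef_pos: [0.549, -0.0262, 0.4478]
eef_rot: [0.001, 0.618, 0.786, 0.0]
force: [0.5, 0.3, 0.2]
finger_gap: 0.698
finger_force: 0.0
```

```bash
python3 - <<'E'
from h import *
s=get_state();print(s['eef_pos'],s['force'],s['finger_gap'])
W=snapshot('wrist');cv2.imwrite('pics/w3.png',W['color'])
v=[.522,.0814,.238]
P=lambda j:R.from_euler('z',v[2]).apply(np.array(j))+[v[0],v[1],0]
a=-.476
print(proj(W,[P((0,0,.225))]+[P((0,-.045-r*np.cos(q),.158+r*np.sin(q))) for q in(-.476,-.376) for r in(.05,.078,.105)]).round())
print([(n,pinpoint(n,W)[:1]) for n in('cap_top','lever_grip')])
E
```

```text
[ 0.54900773 -0.02619485  0.44784485] [0.45365598 0.3052283  0.22266558] 0.6979460499274018
[[257.  10.]
 [258. 154.]
 [258. 179.]
 [258. 200.]
 [258. 157.]
 [258. 184.]
 [258. 207.]]
[('cap_top', [{'pixel': [255.9, 4.7], 'conf': 0.6}]), ('lever_grip', [{'pixel': [254.7, 179.1], 'conf': 0.74}])]
```

View pics/w3.png

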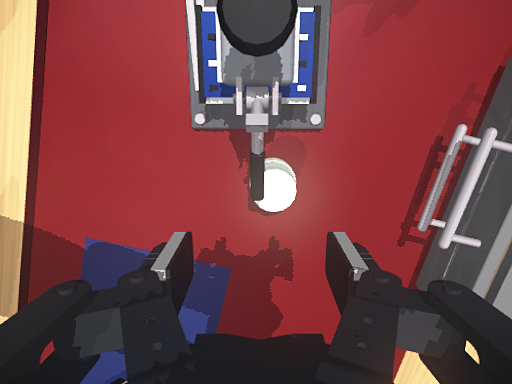

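The lever is down, with the handle tip at (258,200) and the grip at (256,179), matching the fully-down projection. Moving over the cap with the fingers shut.

Request:
jog_arm:
  steps:
    - {"x": 0.02, "y": 0, "z": 0, "ax": 0, "ay": 0, "az": 0}
    - {"x": 0.045, "y": 0, "z": 0, "ax": 0, "ay": 0, "az": 0}
    - {"x": 0.07, "y": 0, "z": 0, "ax": 0, "ay": 0, "az": 0}
    - {"x": 0.095, "y": -0.001, "z": 0, "ax": 0, "ay": 0, "az": 0}
    - {"x": 0.111, "y": -0.001, "z": 0.01, "ax": 0, "ay": 0, "az": 0}
    - {"x": 0.111, "y": -0.001, "z": 0.025, "ax": 0, "ay": 0, "az": 0}
    - {"x": 0.111, "y": -0.001, "z": 0.035, "ax": 0, "ay": 0, "az": 0}
    - {"x": 0.111, "y": -0.001, "z": 0.035, "ax": 0, "ay": 0, "az": 0}
  jaw: 1

```text
time: 11.85
eef_pos: [0.5215, 0.0807, 0.4098]
eef_rot: [-0.001, 0.618, 0.786, -0.001]
force: [-0.0, 0.0, 0.3]
finger_gap: -0.001
finger_force: 0.0
```

Request:
jog_arm:
  steps:
    - {"x": 0, "y": 0, "z": 0.003, "ax": 0, "ay": 0, "az": 0}
    - {"x": 0, "y": 0, "z": 0.006, "ax": 0, "ay": 0, "az": 0}
    - {"x": 0, "y": 0, "z": 0.009, "ax": 0, "ay": 0, "az": 0}
    - {"x": 0, "y": 0, "z": 0.012, "ax": 0, "ay": 0, "az": 0}
    - {"x": 0, "y": 0, "z": 0.015, "ax": 0, "ay": 0, "az": 0}
    - {"x": 0, "y": 0, "z": 0.018, "ax": 0, "ay": 0, "az": 0}
    - {"x": 0, "y": 0, "z": 0.02, "ax": 0, "ay": 0, "az": 0}
    - {"x": 0, "y": 0, "z": 0.02, "ax": 0, "ay": 0, "az": 0}

```text
time: 12.85
eef_pos: [0.5218, 0.0814, 0.3918]
eef_rot: [0.0, 0.618, 0.786, 0.0]
force: [-2.6, -0.7, 4.6]
finger_gap: -0.0
finger_force: 2.5
```

Request:
jog_arm:
  steps:
    - {"x": 0, "y": 0, "z": 0.0015, "ax": 0, "ay": 0, "az": 0}
    - {"x": 0, "y": 0, "z": 0.003, "ax": 0, "ay": 0, "az": 0}
    - {"x": 0, "y": 0, "z": 0.0045, "ax": 0, "ay": 0, "az": 0}
    - {"x": 0, "y": 0, "z": 0.006, "ax": 0, "ay": 0, "az": 0}
    - {"x": 0, "y": 0, "z": 0.0075, "ax": 0, "ay": 0, "az": 0}
    - {"x": 0, "y": 0, "z": 0.009, "ax": 0, "ay": 0, "az": 0}
    - {"x": 0, "y": 0, "z": 0.01, "ax": 0, "ay": 0, "az": 0}
    - {"x": 0, "y": 0, "z": 0.01, "ax": 0, "ay": 0, "az": 0}

```text
time: 13.85
eef_pos: [0.5218, 0.0814, 0.3821]
eef_rot: [0.0, 0.618, 0.786, 0.0]
force: [-2.6, -0.4, 6.8]
finger_gap: 0.0
finger_force: 3.1
```

Request:
jog_arm:
  steps:
    - {"x": 0, "y": 0, "z": 0.0005, "ax": 0, "ay": 0, "az": 0}
    - {"x": 0, "y": 0, "z": 0.001, "ax": 0, "ay": 0, "az": 0}
    - {"x": 0, "y": 0, "z": 0.0015, "ax": 0, "ay": 0, "az": 0}
    - {"x": 0, "y": 0, "z": 0.002, "ax": 0, "ay": 0, "az": 0}
    - {"x": 0, "y": 0, "z": 0.0025, "ax": 0, "ay": 0, "az": 0}
    - {"x": 0, "y": 0, "z": 0.003, "ax": 0, "ay": 0, "az": 0}
    - {"x": 0, "y": 0, "z": 0.003, "ax": 0, "ay": 0, "az": 0}
    - {"x": 0, "y": 0, "z": 0.003, "ax": 0, "ay": 0, "az": 0}

```text
time: 14.85
eef_pos: [0.5218, 0.0814, 0.3792]
eef_rot: [0.0, 0.618, 0.786, 0.0]
force: [-2.5, -0.5, 5.9]
finger_gap: -0.005
finger_force: 3.2
```

Request:
jog_arm:
  steps:
    - {"x": 0, "y": 0, "z": 0.0005, "ax": 0, "ay": 0, "az": 0}
    - {"x": 0, "y": 0, "z": 0.001, "ax": 0, "ay": 0, "az": 0}
    - {"x": 0, "y": 0, "z": 0.0015, "ax": 0, "ay": 0, "az": 0}
    - {"x": 0, "y": 0, "z": 0.002, "ax": 0, "ay": 0, "az": 0}
    - {"x": 0, "y": 0, "z": 0.0025, "ax": 0, "ay": 0, "az": 0}
    - {"x": 0, "y": 0, "z": 0.003, "ax": 0, "ay": 0, "az": 0}
    - {"x": 0, "y": 0, "z": 0.003, "ax": 0, "ay": 0, "az": 0}
    - {"x": 0, "y": 0, "z": 0.003, "ax": 0, "ay": 0, "az": 0}

```text
time: 15.85
eef_pos: [0.5218, 0.0815, 0.3763]
eef_rot: [0.0, 0.618, 0.786, 0.0]
force: [-2.2, -0.3, 6.3]
finger_gap: -0.001
finger_force: 3.4
```

Request:
jog_arm:
  steps:
    - {"x": 0, "y": 0, "z": 0.0005, "ax": 0, "ay": 0, "az": 0}
    - {"x": 0, "y": 0, "z": 0.001, "ax": 0, "ay": 0, "az": 0}
    - {"x": 0, "y": 0, "z": 0.0015, "ax": 0, "ay": 0, "az": 0}
    - {"x": 0, "y": 0, "z": 0.002, "ax": 0, "ay": 0, "az": 0}
    - {"x": 0, "y": 0, "z": 0.0025, "ax": 0, "ay": 0, "az": 0}
    - {"x": 0, "y": 0, "z": 0.003, "ax": 0, "ay": 0, "az": 0}
    - {"x": 0, "y": 0, "z": 0.003, "ax": 0, "ay": 0, "az": 0}
    - {"x": 0, "y": 0, "z": 0.003, "ax": 0, "ay": 0, "az": 0}

```text
time: 16.85
eef_pos: [0.5218, 0.0814, 0.3733]
eef_rot: [0.0, 0.618, 0.786, 0.0]
force: [-2.7, -0.3, 7.1]
finger_gap: -0.002
finger_force: 3.6
```

Request:
jog_arm:
  steps:
    - {"x": 0, "y": 0, "z": 0.0005, "ax": 0, "ay": 0, "az": 0}
    - {"x": 0, "y": 0, "z": 0.001, "ax": 0, "ay": 0, "az": 0}
    - {"x": 0, "y": 0, "z": 0.0015, "ax": 0, "ay": 0, "az": 0}
    - {"x": 0, "y": 0, "z": 0.002, "ax": 0, "ay": 0, "az": 0}
    - {"x": 0, "y": 0, "z": 0.0025, "ax": 0, "ay": 0, "az": 0}
    - {"x": 0, "y": 0, "z": 0.003, "ax": 0, "ay": 0, "az": 0}
    - {"x": 0, "y": 0, "z": 0.003, "ax": 0, "ay": 0, "az": 0}
    - {"x": 0, "y": 0, "z": 0.003, "ax": 0, "ay": 0, "az": 0}

```text
time: 17.85
eef_pos: [0.5218, 0.0814, 0.3703]
eef_rot: [0.0, 0.618, 0.786, 0.0]
force: [-2.7, -0.5, 8.6]
finger_gap: -0.001
finger_force: 3.8
```

Request:
jog_arm:
  steps:
    - {"x": 0, "y": 0, "z": 0.0005, "ax": 0, "ay": 0, "az": 0}
    - {"x": 0, "y": 0, "z": 0.001, "ax": 0, "ay": 0, "az": 0}
    - {"x": 0, "y": 0, "z": 0.0015, "ax": 0, "ay": 0, "az": 0}
    - {"x": 0, "y": 0, "z": 0.002, "ax": 0, "ay": 0, "az": 0}
    - {"x": 0, "y": 0, "z": 0.002, "ax": 0, "ay": 0, "az": 0}
    - {"x": 0, "y": 0, "z": 0.002, "ax": 0, "ay": 0, "az": 0}
    - {"x": 0, "y": 0, "z": 0.002, "ax": 0, "ay": 0, "az": 0}
    - {"x": 0, "y": 0, "z": 0.002, "ax": 0, "ay": 0, "az": 0}

```text
time: 18.85
eef_pos: [0.5218, 0.0815, 0.3684]
eef_rot: [0.0, 0.618, 0.786, 0.0]
force: [-3.0, -1.1, 7.5]
finger_gap: -0.002
finger_force: 3.9
```

Not on the board yet: the force is still the spring's.

Request:
jog_arm:
  steps:
    - {"x": 0, "y": 0, "z": 0.0005, "ax": 0, "ay": 0, "az": 0}
    - {"x": 0, "y": 0, "z": 0.001, "ax": 0, "ay": 0, "az": 0}
    - {"x": 0, "y": 0, "z": 0.0015, "ax": 0, "ay": 0, "az": 0}
    - {"x": 0, "y": 0, "z": 0.002, "ax": 0, "ay": 0, "az": 0}
    - {"x": 0, "y": 0, "z": 0.0025, "ax": 0, "ay": 0, "az": 0}
    - {"x": 0, "y": 0, "z": 0.0025, "ax": 0, "ay": 0, "az": 0}
    - {"x": 0, "y": 0, "z": 0.0025, "ax": 0, "ay": 0, "az": 0}
    - {"x": 0, "y": 0, "z": 0.0025, "ax": 0, "ay": 0, "az": 0}

```text
time: 19.85
eef_pos: [0.5218, 0.0815, 0.3682]
eef_rot: [0.001, 0.618, 0.786, 0.001]
force: [-11.4, -0.6, 23.3]
finger_gap: 0.0
finger_force: 11.5
```

Seated: 23 N total, so about 15 N on the board. I'll ease slightly and hold.

Request:
jog_arm:
  steps:
    - {"x": 0, "y": 0, "z": -0.0005, "ax": 0, "ay": 0, "az": 0}
    - {"x": 0, "y": 0, "z": -0.0005, "ax": 0, "ay": 0, "az": 0}
    - {"x": 0, "y": 0, "z": -0.0005, "ax": 0, "ay": 0, "az": 0}
    - {"x": 0, "y": 0, "z": -0.0005, "ax": 0, "ay": 0, "az": 0}
    - {"x": 0, "y": 0, "z": -0.0005, "ax": 0, "ay": 0, "az": 0}
    - {"x": 0, "y": 0, "z": -0.0005, "ax": 0, "ay": 0, "az": 0}
    - {"x": 0, "y": 0, "z": -0.0005, "ax": 0, "ay": 0, "az": 0}
    - {"x": 0, "y": 0, "z": -0.0005, "ax": 0, "ay": 0, "az": 0}

```text
time: 20.85
eef_pos: [0.5217, 0.0815, 0.3682]
eef_rot: [0.001, 0.618, 0.786, 0.0]
force: [-10.5, -2.5, 19.4]
finger_gap: -0.0
finger_force: 9.9
```

Request:
jog_arm:
  steps:
    - {"x": 0, "y": 0, "z": 0, "ax": 0, "ay": 0, "az": 0}
    - {"x": 0, "y": 0, "z": 0, "ax": 0, "ay": 0, "az": 0}
    - {"x": 0, "y": 0, "z": 0, "ax": 0, "ay": 0, "az": 0}
    - {"x": 0, "y": 0, "z": 0, "ax": 0, "ay": 0, "az": 0}
    - {"x": 0, "y": 0, "z": 0, "ax": 0, "ay": 0, "az": 0}
    - {"x": 0, "y": 0, "z": 0, "ax": 0, "ay": 0, "az": 0}
    - {"x": 0, "y": 0, "z": 0, "ax": 0, "ay": 0, "az": 0}
    - {"x": 0, "y": 0, "z": 0, "ax": 0, "ay": 0, "az": 0}

```text
time: 21.85
eef_pos: [0.5218, 0.0815, 0.3682]
eef_rot: [0.001, 0.618, 0.786, 0.0]
force: [-9.9, -1.6, 19.5]
finger_gap: -0.0
finger_force: 9.9
```

Request:
jog_arm:
  steps:
    - {"x": 0, "y": 0, "z": 0, "ax": 0, "ay": 0, "az": 0}
    - {"x": 0, "y": 0, "z": 0, "ax": 0, "ay": 0, "az": 0}
    - {"x": 0, "y": 0, "z": 0, "ax": 0, "ay": 0, "az": 0}
    - {"x": 0, "y": 0, "z": 0, "ax": 0, "ay": 0, "az": 0}
    - {"x": 0, "y": 0, "z": 0, "ax": 0, "ay": 0, "az": 0}
    - {"x": 0, "y": 0, "z": 0, "ax": 0, "ay": 0, "az": 0}
    - {"x": 0, "y": 0, "z": 0, "ax": 0, "ay": 0, "az": 0}
    - {"x": 0, "y": 0, "z": 0, "ax": 0, "ay": 0, "az": 0}

```text
time: 22.85
eef_pos: [0.5218, 0.0815, 0.3683]
eef_rot: [0.001, 0.618, 0.786, 0.0]
force: [-9.3, -1.1, 19.8]
finger_gap: -0.001
finger_force: 9.9
```

Held for 3 s. Next, raise slowly by 35 mm, then clear to TCP z of about 0.45.

Request:
jog_arm:
  steps:
    - {"x": 0, "y": 0, "z": -0.002, "ax": 0, "ay": 0, "az": 0}
    - {"x": 0, "y": 0, "z": -0.005, "ax": 0, "ay": 0, "az": 0}
    - {"x": 0, "y": 0, "z": -0.009, "ax": 0, "ay": 0, "az": 0}
    - {"x": 0, "y": 0, "z": -0.013, "ax": 0, "ay": 0, "az": 0}
    - {"x": 0, "y": 0, "z": -0.017, "ax": 0, "ay": 0, "az": 0}
    - {"x": 0, "y": 0, "z": -0.021, "ax": 0, "ay": 0, "az": 0}
    - {"x": 0, "y": 0, "z": -0.025, "ax": 0, "ay": 0, "az": 0}
    - {"x": 0, "y": 0, "z": -0.029, "ax": 0, "ay": 0, "az": 0}

```text
time: 23.85
eef_pos: [0.5218, 0.0814, 0.395]
eef_rot: [0.0, 0.618, 0.786, 0.0]
force: [-0.9, 0.5, 3.4]
finger_gap: 0.001
finger_force: 2.1
```

Request:
jog_arm:
  steps:
    - {"x": 0, "y": 0, "z": -0.003, "ax": 0, "ay": 0, "az": 0}
    - {"x": 0, "y": 0, "z": -0.006, "ax": 0, "ay": 0, "az": 0}
    - {"x": 0, "y": 0, "z": -0.01, "ax": 0, "ay": 0, "az": 0}
    - {"x": 0, "y": 0, "z": -0.02, "ax": 0, "ay": 0, "az": 0}
    - {"x": 0, "y": 0, "z": -0.035, "ax": 0, "ay": 0, "az": 0}
    - {"x": 0, "y": 0, "z": -0.055, "ax": 0, "ay": 0, "az": 0}
    - {"x": -0.02, "y": 0.001, "z": -0.055, "ax": 0, "ay": 0, "az": 0}
    - {"x": -0.05, "y": 0.001, "z": -0.055, "ax": 0, "ay": 0, "az": 0}

```text
time: 24.85
eef_pos: [0.5349, 0.0323, 0.4504]
eef_rot: [0.001, 0.617, 0.787, 0.0]
force: [0.4, 1.0, -0.2]
finger_gap: 0.003
finger_force: 0.0
```

Request:
jog_arm:
  steps:
    - {"x": -0.03, "y": 0, "z": 0, "ax": 0, "ay": 0, "az": 0}
    - {"x": -0.055, "y": 0, "z": 0, "ax": 0, "ay": 0, "az": 0}
    - {"x": -0.062, "y": 0, "z": 0, "ax": 0, "ay": 0, "az": 0}
    - {"x": -0.062, "y": 0, "z": 0, "ax": 0, "ay": 0, "az": 0}
    - {"x": -0.062, "y": 0, "z": 0, "ax": 0, "ay": 0, "az": 0}
    - {"x": -0.062, "y": 0, "z": 0, "ax": 0, "ay": 0, "az": 0}
    - {"x": -0.062, "y": 0, "z": 0, "ax": 0, "ay": 0, "az": 0}
    - {"x": -0.062, "y": 0, "z": 0, "ax": 0, "ay": 0, "az": 0}
  jaw: 0.3

```text
time: 25.85
eef_pos: [0.5491, -0.0268, 0.4497]
eef_rot: [0.0, 0.618, 0.786, 0.0]
force: [-0.0, 1.2, -0.3]
finger_gap: 0.698
finger_force: 0.0
```

```bash
python3 - <<'E'
from h import *
W=snapshot('wrist');cv2.imwrite('pics/w4.png',W['color'])
print([(n,pinpoint(n,W)[:1]) for n in('cap_top','lever_grip')])
v=[.522,.0814,.238]
P=lambda j:R.from_euler('z',v[2]).apply(np.array(j))+[v[0],v[1],0]
print(proj(W,[P((0,0,.225)),P((0,0,.215))]+[P((0,-.045-.078*np.cos(q),.158+.078*np.sin(q))) for q in(-.476,-.376) ]).round(1))
E
```

```text
[('cap_top', [{'pixel': [257.2, 6.8], 'conf': 0.83}]), ('lever_grip', [{'pixel': [257.3, 176.4], 'conf': 0.98}])]
[[257.8   9.6]
 [257.9  14.4]
 [258.3 177.8]
 [258.3 183. ]]
```

View pics/w4.png

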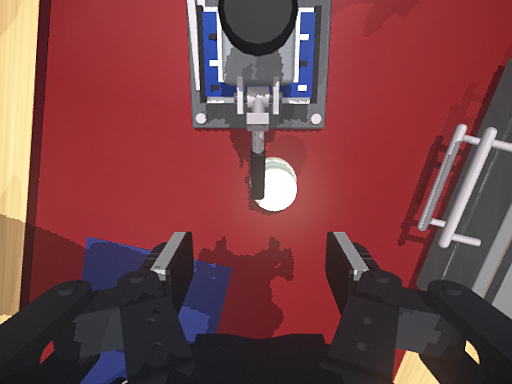

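The cap is back up (pixel (257,7), expected (258,10)) and the lever is still down (grip at (257,176)). Descend and regrip.

Request:
jog_arm:
  steps:
    - {"x": 0, "y": 0, "z": 0.02, "ax": 0, "ay": 0, "az": 0}
    - {"x": 0, "y": 0, "z": 0.05, "ax": 0, "ay": 0, "az": 0}
    - {"x": 0, "y": 0, "z": 0.08, "ax": 0, "ay": 0, "az": 0}
    - {"x": 0, "y": 0, "z": 0.11, "ax": 0, "ay": 0, "az": 0}
    - {"x": 0, "y": 0, "z": 0.14, "ax": 0, "ay": 0, "az": 0}
    - {"x": 0, "y": 0, "z": 0.16, "ax": 0, "ay": 0, "az": 0}
    - {"x": 0, "y": 0, "z": 0.172, "ax": 0, "ay": 0, "az": 0}
    - {"x": 0, "y": 0, "z": 0.172, "ax": 0, "ay": 0, "az": 0}

```text
time: 27.0
eef_pos: [0.5489, -0.0271, 0.2768]
eef_rot: [-0.001, 0.618, 0.786, -0.0]
force: [-0.6, 0.7, 0.5]
finger_gap: 0.699
finger_force: 0.0
```

Request:
jog_arm:
  steps:
    - {"x": 0, "y": 0, "z": 0, "ax": 0, "ay": 0, "az": 0}
    - {"x": 0, "y": 0, "z": 0, "ax": 0, "ay": 0, "az": 0}
    - {"x": 0, "y": 0, "z": 0, "ax": 0, "ay": 0, "az": 0}
    - {"x": 0, "y": 0, "z": 0, "ax": 0, "ay": 0, "az": 0}
    - {"x": 0, "y": 0, "z": 0, "ax": 0, "ay": 0, "az": 0}
    - {"x": 0, "y": 0, "z": 0, "ax": 0, "ay": 0, "az": 0}
    - {"x": 0, "y": 0, "z": 0, "ax": 0, "ay": 0, "az": 0}
    - {"x": 0, "y": 0, "z": 0, "ax": 0, "ay": 0, "az": 0}
  jaw: 1
  force: 25

```text
time: 28.0
eef_pos: [0.5486, -0.0275, 0.2787]
eef_rot: [-0.001, 0.618, 0.786, -0.001]
force: [-9.8, -2.3, 9.1]
finger_gap: 0.145
finger_force: 30.3
```

Request:
jog_arm:
  steps:
    - {"x": -0.004, "y": -0.001, "z": -0.009, "ax": 0, "ay": 0, "az": 0}
    - {"x": -0.007, "y": -0.001, "z": -0.02, "ax": 0, "ay": 0, "az": 0}
    - {"x": -0.0085, "y": -0.001, "z": -0.03, "ax": 0, "ay": 0, "az": 0}
    - {"x": -0.0085, "y": -0.001, "z": -0.041, "ax": 0, "ay": 0, "az": 0}
    - {"x": -0.007, "y": -0.001, "z": -0.0515, "ax": 0, "ay": 0, "az": 0}
    - {"x": -0.004, "y": -0.001, "z": -0.062, "ax": 0, "ay": 0, "az": 0}
    - {"x": 0, "y": -0.001, "z": -0.071, "ax": 0, "ay": 0, "az": 0}
    - {"x": 0.001, "y": -0.001, "z": -0.074, "ax": 0, "ay": 0, "az": 0}

```text
time: 29.0
eef_pos: [0.5477, -0.0261, 0.3523]
eef_rot: [-0.0, 0.618, 0.786, -0.0]
force: [-3.3, -0.8, -6.9]
finger_gap: 0.147
finger_force: 24.5
```

Request:
jog_arm:
  steps:
    - {"x": 0, "y": 0, "z": -0.001, "ax": 0, "ay": 0, "az": 0}
    - {"x": 0.001, "y": 0, "z": -0.002, "ax": 0, "ay": 0, "az": 0}
    - {"x": 0.001, "y": 0, "z": -0.003, "ax": 0, "ay": 0, "az": 0}
    - {"x": 0.001, "y": 0, "z": -0.003, "ax": 0, "ay": 0, "az": 0}
    - {"x": 0.001, "y": 0, "z": -0.003, "ax": 0, "ay": 0, "az": 0}
    - {"x": 0.001, "y": 0, "z": -0.003, "ax": 0, "ay": 0, "az": 0}
    - {"x": 0.001, "y": 0, "z": -0.003, "ax": 0, "ay": 0, "az": 0}
    - {"x": 0.001, "y": 0, "z": -0.003, "ax": 0, "ay": 0, "az": 0}

```text
time: 30.0
eef_pos: [0.5476, -0.0252, 0.3544]
eef_rot: [-0.0, 0.618, 0.786, 0.0]
force: [-4.6, 2.6, -6.9]
finger_gap: 0.149
finger_force: 24.5
```

Request:
jog_arm:
  steps:
    - {"x": 0, "y": 0, "z": -0.001, "ax": 0, "ay": 0, "az": 0}
    - {"x": 0.001, "y": 0, "z": -0.002, "ax": 0, "ay": 0, "az": 0}
    - {"x": 0.002, "y": 0, "z": -0.003, "ax": 0, "ay": 0, "az": 0}
    - {"x": 0.002, "y": 0, "z": -0.004, "ax": 0, "ay": 0, "az": 0}
    - {"x": 0.002, "y": 0, "z": -0.004, "ax": 0, "ay": 0, "az": 0}
    - {"x": 0.002, "y": 0, "z": -0.004, "ax": 0, "ay": 0, "az": 0}
    - {"x": 0.002, "y": 0, "z": -0.004, "ax": 0, "ay": 0, "az": 0}
    - {"x": 0.002, "y": 0, "z": -0.004, "ax": 0, "ay": 0, "az": 0}

```text
time: 31.0
eef_pos: [0.5471, -0.0236, 0.3575]
eef_rot: [-0.001, 0.618, 0.786, -0.0]
force: [3.3, -1.6, -25.9]
finger_gap: 0.141
finger_force: 24.4
```

At the upper stop (−26 N). Relieve, open, rise and check.

Request:
jog_arm:
  steps:
    - {"x": 0, "y": 0, "z": 0.003, "ax": 0, "ay": 0, "az": 0}
    - {"x": 0, "y": 0, "z": 0.003, "ax": 0, "ay": 0, "az": 0}
    - {"x": 0, "y": 0, "z": 0.003, "ax": 0, "ay": 0, "az": 0}
    - {"x": 0, "y": 0, "z": 0.003, "ax": 0, "ay": 0, "az": 0}
    - {"x": 0, "y": 0, "z": 0.003, "ax": 0, "ay": 0, "az": 0}
    - {"x": 0, "y": 0, "z": 0.003, "ax": 0, "ay": 0, "az": 0}
    - {"x": 0, "y": 0, "z": 0.003, "ax": 0, "ay": 0, "az": 0}
    - {"x": 0, "y": 0, "z": 0.003, "ax": 0, "ay": 0, "az": 0}
  jaw: 0.3

```text
time: 32.0
eef_pos: [0.5472, -0.0235, 0.3556]
eef_rot: [-0.0, 0.618, 0.786, -0.0]
force: [0.7, 0.5, 0.4]
finger_gap: 0.699
finger_force: 0.0
```

Request:
jog_arm:
  steps:
    - {"x": 0, "y": 0, "z": -0.015, "ax": 0, "ay": 0, "az": 0}
    - {"x": 0, "y": 0, "z": -0.035, "ax": 0, "ay": 0, "az": 0}
    - {"x": 0, "y": 0, "z": -0.055, "ax": 0, "ay": 0, "az": 0}
    - {"x": 0, "y": 0, "z": -0.075, "ax": 0, "ay": 0, "az": 0}
    - {"x": 0, "y": 0, "z": -0.09, "ax": 0, "ay": 0, "az": 0}
    - {"x": 0, "y": 0, "z": -0.095, "ax": 0, "ay": 0, "az": 0}
    - {"x": 0, "y": 0, "z": -0.095, "ax": 0, "ay": 0, "az": 0}
    - {"x": 0, "y": 0, "z": -0.095, "ax": 0, "ay": 0, "az": 0}

```text
time: 33.0
eef_pos: [0.5471, -0.0235, 0.4496]
eef_rot: [-0.001, 0.618, 0.786, -0.0]
force: [-0.2, 0.1, -0.0]
finger_gap: 0.699
finger_force: 0.0
```

```bash
python3 - <<'E'
from h import *
W=snapshot('wrist');cv2.imwrite('pics/w5.png',W['color'])
print([(n,pinpoint(n,W)[:1]) for n in('cap_top','lever_grip')])
v=[.522,.0814,.238]
P=lambda j:R.from_euler('z',v[2]).apply(np.array(j))+[v[0],v[1],0]
print(proj(W,[P((0,0,.225)),P((0,0,.221))]+[P((0,-.045-r*np.cos(q),.158+r*np.sin(q))) for q in(.52,.37) for r in(.05,.078,.105)]).round(1))
E
```

```text
[('cap_top', [{'pixel': [263.0, 13.9], 'conf': 0.92}]), ('lever_grip', [{'pixel': [258.8, 204.3], 'conf': 0.7}])]
[[260.7  17.8]
 [260.6  19.6]
 [260.3 167. ]
 [260.3 204.9]
 [260.2 243.7]
 [260.3 169.5]
 [260.2 207. ]
 [260.2 244.2]]
```

View pics/w5.png

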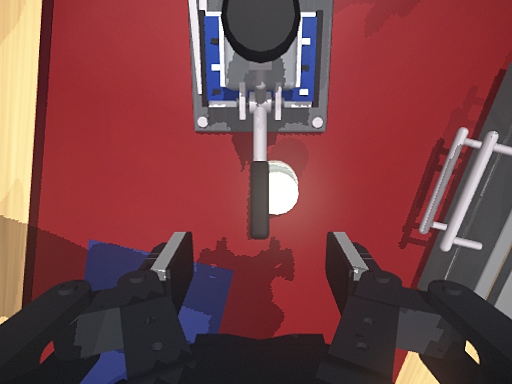

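The lever is up: grip at (259,204), the handle slightly larger in view than at the start, so it sits higher. The cap is at (262,15), the jar hasn't moved, and the arm touches nothing.

```bash
python3 -c "
from cell import order
print(order.close_job())"
```

```text
the job is handed in; nothing more can be done
None
```

The job is handed in, with no verdict returned: the lever went fully down, the board was held seated for about 3 s (about 12–15 N on it), the plunger came back up and the lever was raised to its upper stop; the jar looked unmoved in the wrist view (the other loose items weren't rechecked).

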